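# Clamp a shaft against the stop to the indicator tab

### The arm

A 6-joint arm with a two-finger parallel gripper is mounted at the origin on the work surface. World frame = base frame: x ahead of the robot, y to its left, z up, the work surface at z = 0. Lengths are in m, angles in rad, forces in N, time in s.
With the tool pointing down it reaches from about 0.35 to 0.85 m from the base axis. Payload 8.1 kg.
Tool frame: the origin (TCP) lies midway between the tips of the shut fingers; the grasp point (between the pads) lies 19 mm behind it (bot.grip_depth is the distance from the TCP to the grasp point, in m); z points along the fingers, y is the direction in which the jaws open and shut (so a half turn about z gives the same grasp; the last joint's range is limited). The gripper opens to 93 mm and grips with 3 to 60 N. Pads are 15 mm wide; open, the fingers measure 128 mm over their backs; the gripper's body (75 mm by 188 mm) begins 65 mm behind the grasp point.
Start: joints at [1.065, 0.13, 1.488, -0, 1.523, -0.085], TCP at [0.245, 0.548, 0.219] pointing down, gripper open.
Joint ranges: [-2.96, 2.96], [-0.89, 2.26], [0.02, 2.5], [-1.34, 4.48], [0, 2.73], [-2.66, 2.66]. Speed limits (rad/s): [2.39, 2.39, 2.79, 3.14, 3.14, 3.14].

### API

Orientations are given as a unit quaternion [w, x, y, z].
In Python, from rig import bot gives the robot as it stands. Calls block until the motion is done:
- bot.move_to(position, orientation): joint-space move of the TCP to a pose.
- bot.movel(position, v=0.15, orientation=None): straight line of the TCP; orientation=None keeps the orientation; v is the mean speed in m/s.
- bot.goto_joints(angles): joint-space move.
- bot.grip(opening): finger opening in m; the grip force is fixed at half the most; returns when the fingers have stopped.
- bot.dwell(seconds).
- bot.ik(position, orientation): joint angles nearest the present ones, or None.
- bot.get_state(): the state.
- bot.camera(name): name is "scene" or "top"; returns a dict with "img" (384x512x3 uint8, red, green, blue), "depth" (384x512 float32, m along the optical axis (not along the pixel's ray), 0 where there is no reading), "K" (3x3 intrinsics, pixels), "world_to_cam" (4x4, takes a point from world to camera coordinates). Camera axes: x right, y up, looking along -z (the intrinsics and any distortion apply to the point x, -y, -z); pixel columns grow to the right and rows downward; lengths in m; the calibration is good to about 2 mm. A picture is of the moment at which its call begins.
A pose or a line that the arm cannot do raises bot.MotionError and nothing moves.
- bot.hand_in(): hands the job in, once; it reports no verdict.
The state is a dict: "time_s": time; "joint_positions": joint angles; "joint_velocities": joint speeds; "tau": joint torques, N m; "eef_pos": TCP position; "ee_rot": TCP orientation; "contact_force": force on the tool from outside, world axes, zero at the start; "torque": the same for the moment, N m; "opening": finger opening in m.
Only numpy, scipy, OpenCV 4.12 (cv2) and the standard library are available. Lean on these libraries where they do the work, as an engineer would, in place of code of your own. Each camera call takes 0.05 s, during which the arm holds its last target.

### The job

Gently push the finished shaft along its vee block until you feel its inner end bear against the end stop. Then wind the clamp crank clockwise (seen from above) until the indicator tab pops out of the end of the bridge, stop there without overtightening, and let go, with the shaft still home against the stop. Leave everything else on the bench alone.

Things in the scene. Friction and masses are not known exactly. Their poses are not given: they have to be found in the camera images.
- fixture: Bar-clamping fixture bolted to the bench: base plate 215 x 140 x 14 mm, steel vee block 150 x 64 mm with its top at 62 mm, grey bridge 132 x 38 mm across it at 108 to 140 mm. Origin on the bench under the screw axis; x along the vee towards the end stop, y along the bridge towards the tab, z up. The vee runs from x = -100 to +50 mm, the bridge covers x = -19 to +19 mm. Fixed in an episode.
- vee_stop (a point): The point of the end stop's face (towards the shaft) on the shaft's axis: 50 mm from the screw axis along the vee, 64 mm above the bench. Same axes as the fixture: push the shaft along +x.
- end_stop: Rigid steel end plate, 12 mm thick, 50 mm wide, its top 80 mm above the bench, closing the vee's far end. Origin at the same point as vee_stop. Ramming the finished shaft against it with more than 45 N marks the shaft.
- shaft_front (a point): Centre of the outer end face of the shaft, the end to push; it sticks out of the open end of the vee. The shaft is a bright steel bar lying loose in the vee, axis 64 mm up, 180 mm long: 155 mm of 26 mm diameter, then at this end a journal 25 mm long, 18 mm in diameter. At the start it is 15 to 45 mm short of the stop. Sliding it takes 2 to 9 N. When home, this face is 180 mm from the stop's face.
- shaft_back (a point): Centre of the inner end face of the shaft (26 mm in diameter), which must meet the end stop.
- shaft: The same shaft, origin at the middle of its length on its axis; its x axis along it towards the stop. About 0.5 to 0.75 kg.
- screw_axis (a point): Point on the upright clamp-screw's axis at the height of the bridge's top (140 mm above the bench): the centre of the circle that the crank knob runs round.
- crank_knob (a point): Centre (half-way up) of the crank's black knob: cylinder, 22 mm diameter, 38 mm high, on an arm 50 mm from the screw axis. It spins freely on its pin, so a hand of constant direction can lead it round. Its centre starts 191 to 197 mm up, at any angle. Clockwise from above tightens; it sinks 6 mm a turn until the foot bears, then stays level. It needs 2 to 5 N and 1 to 2.5 turns; it stays put.
- clamp_screw: The upright steel screw; its round foot (28 mm wide) comes down on the shaft under the bridge. It does not turn, it sinks as the crank is turned; how far the foot is from the shaft is not told. The origin has no visible meaning. It hangs in a nut on a spring pack in the bridge (25 N per mm), which rises as the foot bears: a hand pulling up or pressing down on the crank falsifies the indication.
- tab (a joint): How far (m) the brass indicator tab, a tongue 22 mm wide and 5 mm thick at 125 mm height, sticks out of the end of the bridge: 0 in, 0.018 out. A latch holds it in until the clamp force reaches the set force (about 65 N, roughly half a turn after the foot meets the shaft); then it springs out all at once. Some 70 degrees of crank beyond that, at 100 N, the shaft is crushed.
- tab_tip (a point): The outer end of the tab, 70 mm from the screw axis when it is in, 88 mm when it is out.
- collet_chuck: Bystander: round steel collet chuck, 44 mm wide and 60 mm high, standing beside the fixture. Origin under its centre. Leave alone.
- hex_key: Bystander: L-shaped 6 mm hex key, 90 x 30 mm, lying beside the fixture. Leave alone.
- parallels: Bystander: pair of steel parallels, 150 x 25 x 25 mm, lying beyond the end stop. Origin under the centre. Leave alone.
- scraper: Bystander: deburring scraper with a plastic grip, 130 mm long, 12 mm high. Leave alone.
- file: Bystander: flat file with a wooden handle, 275 mm long. Leave alone.
- insert_carton: Bystander: open carton 75 x 105 x 45 mm. Leave alone.
- surface_stone: Bystander: pale flat stone 100 x 140 x 14 mm. Leave alone.
Things that resemble listed ones, but are neither listed nor needed, are in the scene too. What is shaped like the shaft but yellow is not meant.

How it is judged:
On the way, in this order (a step that is already met when the one before it is completed fails the run):
1. the shaft's inner end is home and pressed against the end stop, the tab still in (x of shaft_back in the frame of vee_stop above -0.002 m and contact force between end_stop and shaft above 2 N and value of joint tab below 0.004 m).
2. the tab has popped out with the clamp's foot bearing on the shaft, the shaft still home (value of joint tab above 0.01 m and contact force between clamp_screw and shaft above 40 N and x of shaft_back in the frame of vee_stop above -0.002 m), for 0.2 s.
At the end, for the whole second after the job is handed in: The tab stands out (more than 10 mm), the clamp's foot bears on the shaft with more than 40 N, and the shaft's inner end is within 2 mm of the stop face, at rest (all of step 2 and linear speed of shaft below 0.01 m/s); the robot touches nothing.
It fails at once if the shaft is crushed: the clamp's foot bears on it with more than 100 N (contact force between clamp_screw and shaft above 100 N).
It fails at once if the shaft is rammed against the end stop with more than 45 N (contact force between end_stop and shaft above 45 N).
It fails at once if a bystander is moved by more than 15 mm (distance of any of collet_chuck, hex_key, parallels, scraper, file, insert_carton, surface_stone from where it was at the start of the episode above 0.015 m).
It also fails if it takes over 64 s, if anything falls off the work surface, if the arm or the gripper's body presses on something with over 40 N, if the wrist force passes 120 N, or if a joint passes its speed limit or range.

## Working session

There is one attempt and no reset: what is moved stays moved. The work goes in short steps, each a Python script; the robot and the scene stay as the last script left them, time stands still between calls to the robot, and variables do not carry over. Pictures are saved under pics/ and viewed, and the job is handed in when it is done.

```bash
ls; mkdir -p pics
python3 - <<'E'
from rig import bot
import cv2,numpy as np,pickle
s=bot.get_state();print(s['time_s'],s['eef_pos'],s['ee_rot'],s['opening'],s['contact_force'])
for n in('scene','top'):
    c=bot.camera(n);cv2.imwrite(f'pics/{n}0.png',cv2.resize(c['img'][:,:,::-1],(800,600),interpolation=cv2.INTER_CUBIC));pickle.dump(c,open(f'{n}0.pkl','wb'))
    print(n,c['K'].tolist(),np.round(c['world_to_cam'],3).tolist(),[k for k in c])
E
```

```text
pics
0.0 [0.24480903 0.54716839 0.21760562] [-2.62803178e-04  2.08856265e-01  9.77945922e-01 -8.74263406e-04] 0.09277827663456735 [-0.10971639 -0.35883696 -0.11223459]
scene [[443.22546905086034, 0.0, 251.87485349341858], [0.0, 443.22546905086034, 194.30804703571326], [0.0, 0.0, 1.0]] [[-0.484, 0.875, -0.008, 0.192], [-0.679, -0.37, 0.635, 0.212], [0.552, 0.313, 0.773, -1.474], [0.0, 0.0, 0.0, 1.0]] ['img', 'depth', 'K', 'world_to_cam']
top [[481.6273855655267, 0.0, 251.9131600777408], [0.0, 481.6273855655267, 181.91516066597222], [0.0, 0.0, 1.0]] [[0.032, -0.999, 0.0, 0.004], [0.977, 0.032, 0.213, -0.467], [-0.213, -0.007, 0.977, -1.545], [0.0, 0.0, 0.0, 1.0]] ['img', 'depth', 'K', 'world_to_cam']
```

View pics/scene0.png

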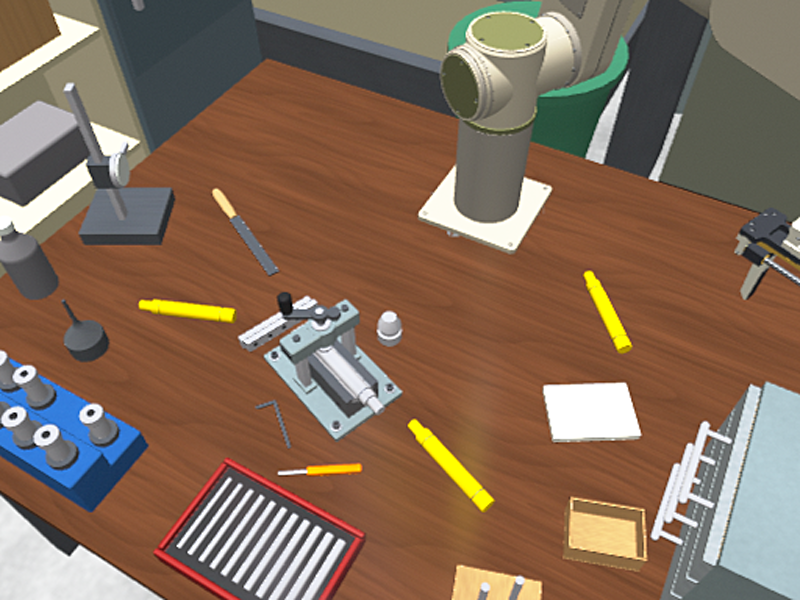

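View pics/top0.png

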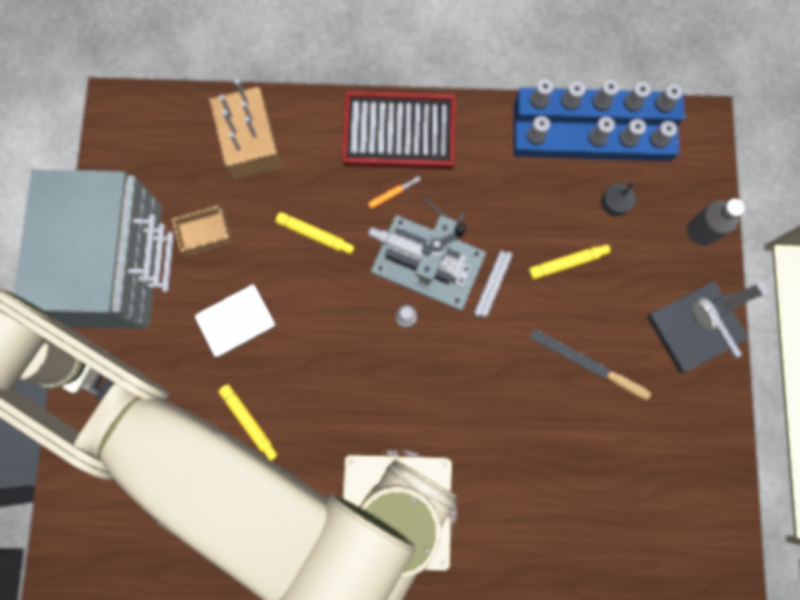

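The scene camera shows the fixture around (330,350), with the shaft journal at (375,403) and the knob at (285,302). In the top view the fixture is around (430,260), the shaft front at (375,233) and the knob at (461,229). I'll enlarge both.

Run:
```python
import cv2,pickle
for n,(r0,r1,c0,c1) in dict(scene=(175,295,145,305),top=(120,210,220,340)).items():
    im=pickle.load(open(n+'0.pkl','rb'))['img'][r0:r1,c0:c1,::-1]
    f=800/(c1-c0)
    im=cv2.resize(im,(800,600),interpolation=cv2.INTER_CUBIC)
    for u in range(c0,c1,20): cv2.putText(im,str(u),(int((u-c0)*f),10),0,.35,(255,255,0));cv2.line(im,(int((u-c0)*f),0),(int((u-c0)*f),600),(90,90,0),1)
    for u in range(r0,r1,20): cv2.putText(im,str(u),(0,int((u-r0)*f)+10),0,.35,(255,255,0));cv2.line(im,(0,int((u-r0)*f)),(800,int((u-r0)*f)),(90,90,0),1)
    cv2.imwrite(f'pics/{n}0c.png',im)
```

```text
(no output)
```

View pics/scene0c.png

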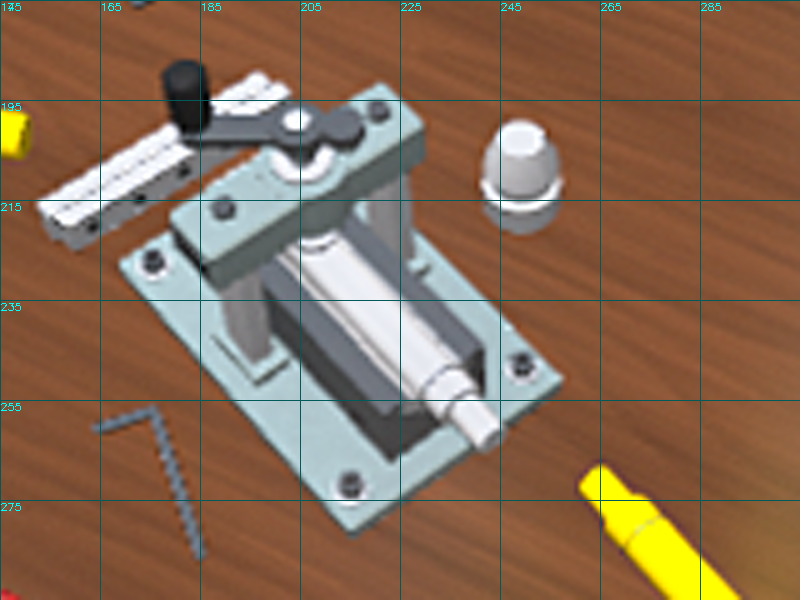

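View pics/top0c.png

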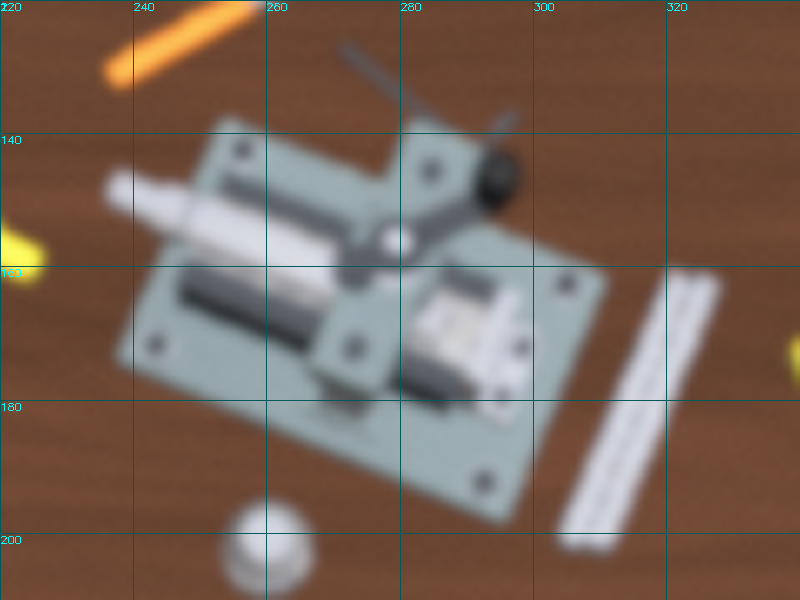

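```bash
cat > h.py <<'E'
import numpy as np,cv2,pickle
from scipy.optimize import least_squares
def proj(c,P):
    P=np.atleast_2d(P);q=(c['world_to_cam']@np.c_[P,np.ones(len(P))].T)[:3]
    q=q*np.array([[1],[-1],[-1]]);p=c['K']@q;return (p[:2]/p[2]).T
def atz(c,uv,z):
    d=np.linalg.inv(c['K'])@[uv[0],uv[1],1];d=d*[1,-1,-1]
    R=c['world_to_cam'][:3,:3];t=c['world_to_cam'][:3,3]
    o=-R.T@t;d=R.T@d;return o+d*(z-o[2])/d[2]
def tri(c1,u1,c2,u2):
    x=least_squares(lambda P:np.r_[proj(c1,P)[0]-u1,proj(c2,P)[0]-u2],[.6,0,.1]);return x.x,x.fun
E
python3 - <<'E'
from h import *
S=pickle.load(open('scene0.pkl','rb'));T=pickle.load(open('top0.pkl','rb'))
s=lambda x,y:(145+x/5,175+y/5)
t=lambda x,y:(220+x/6.6667,120+y/6.6667)
feat=[(S,s(170,213),(.019,.066,.14)),(S,s(210,248),(-.019,.066,.14)),(S,s(425,125),(-.019,-.066,.14)),(S,s(380,83),(.019,-.066,.14)),
(T,t(410,118),(-.019,.066,.14)),(T,t(310,365),(-.019,-.066,.14)),(T,t(385,395),(.019,-.066,.14))]
def W(p,l):
    c,sn=np.cos(p[2]),np.sin(p[2]);return np.array([p[0]+c*l[0]-sn*l[1],p[1]+sn*l[0]+c*l[1],l[2]])
r=least_squares(lambda p:np.concatenate([proj(c,W(p,l))[0]-u for c,u,l in feat]),[.6,-.05,-1.9])
print('fixture',r.x,np.round(r.fun.reshape(-1,2),1).tolist())
p=r.x
print('shaft front',atz(S,s(487,433),.064),atz(T,t(114,188),.064),tri(S,s(487,433),T,t(114,188)))
print('knob',tri(S,s(186,97),T,t(497,178)),atz(S,s(186,97),.194),atz(T,t(497,178),.194))
print('plate corners')
for u in [s(120,265),s(355,535),s(562,380)]: print(atz(S,u,.014))
for u in [t(222,118),t(118,355),t(500,520),t(607,270)]: print(atz(T,u,.014))
for im,(c,n) in {'s':(S,s),'t':(T,t)}.items():
    v=np.round(c['img'].shape)
R=np.array([[np.cos(p[2]),-np.sin(p[2])],[np.sin(p[2]),np.cos(p[2])]])
f=lambda P:(R.T@(P[:2]-p[:2]))
for nm,P in [('front S',atz(S,s(487,433),.064)),('front T',atz(T,t(114,188),.064)),('knob',tri(S,s(186,97),T,t(497,178))[0])]:
    print(nm,f(P),np.linalg.norm(f(P)))
np.save('fix.npy',p)
# depth at knob top, bridge
for c,u in [(S,s(186,70)),(S,s(487,433)),(T,t(430,172)),(T,t(497,170))]:
    i,j=int(round(u[1])),int(round(u[0]));d=c['depth'][i,j]
    q=np.linalg.inv(c['K'])@[j,i,1]*d*[1,-1,-1];M=c['world_to_cam'];print(M[:3,:3].T@(q-M[:3,3]))
E
```

```text
fixture [ 0.52583132 -0.06241609 -1.9352825 ] [[-1.5, -0.9], [-0.5, 1.9], [-0.2, -1.5], [-0.5, -1.9], [-0.8, -0.1], [-1.6, 0.0], [-1.6, 0.1]]
shaft front [0.57562865 0.07300215 0.064     ] [0.57669628 0.07252036 0.064     ] (array([0.57619028, 0.07299834, 0.06488957]), array([-0.12444326, -0.01365851, -0.15724296,  0.06641821]))
knob (array([ 0.54882837, -0.10602274,  0.19049664]), array([-0.70045253, -0.09176883, -0.79929428,  0.44042647])) [ 0.55042198 -0.10234512  0.194     ] [ 0.54926437 -0.10816196  0.194     ]
plate corners
[ 0.55494072 -0.17122896  0.014     ]
[0.63282394 0.02840856 0.014     ]
[0.5037615  0.07578453 0.014     ]
[0.63079923 0.02004894 0.014     ]
[0.50278531 0.06910306 0.014     ]
[ 0.42349761 -0.126943    0.014     ]
[ 0.55572181 -0.18012155  0.014     ]
front S [-0.14427343 -0.00174645] 0.1442840010604839
front T [-0.14420387 -0.00057721] 0.14420502299422022
knob [0.03254426 0.03703074] 0.04929913411948831
[ 0.54867341 -0.10116864  0.21276402]
[0.58056424 0.0749039  0.07093413]
[ 0.56550949 -0.07889715  0.14371379]
[ 0.55021366 -0.10822463  0.20888399]
```

Run:
```python
from h import *
p=np.load('fix.npy')
def W(p,l):
    c,sn=np.cos(p[2]),np.sin(p[2]);return np.array([p[0]+c*l[0]-sn*l[1],p[1]+sn*l[0]+c*l[1],l[2]])
for n,(r0,r1,c0,c1) in dict(scene=(185,270,165,278),top=(132,192,232,312)).items():
    C=pickle.load(open(n+'0.pkl','rb'));f=800/(c1-c0)
    im=cv2.resize(C['img'][r0:r1,c0:c1,::-1],(800,round(f*(r1-r0))),interpolation=cv2.INTER_CUBIC)
    def px(l): 
        u=proj(C,W(p,l))[0];return tuple(int(round(v)) for v in ((u[0]-c0+.5)*f,(u[1]-r0+.5)*f))
    def loop(L,col): cv2.polylines(im,[np.array([px(l) for l in L])],True,col,1)
    loop([(a,b,.14) for a,b in((.019,.066),(-.019,.066),(-.019,-.066),(.019,-.066))],(0,0,255))
    loop([(a,b,.062) for a,b in((.05,.032),(-.1,.032),(-.1,-.032),(.05,-.032))],(0,255,0))
    loop([(a,b,.08) for a,b in((.05,.025),(.062,.025),(.062,-.025),(.05,-.025))],(255,0,255))
    loop([(-.144,0,.064),(-.1,0,.064)],(255,0,0))
    loop([(.05*np.cos(t),.05*np.sin(t),.175) for t in np.linspace(0,6.28,40)],(0,255,255))
    cv2.imwrite(f'pics/{n}ov.png',im[:600])
```

```text
(no output)
```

View pics/sceneov.png

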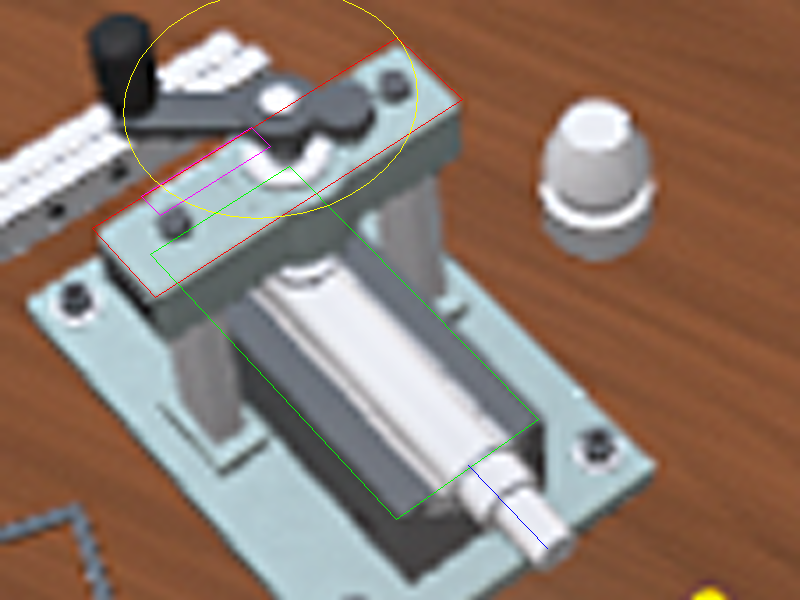

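View pics/topov.png

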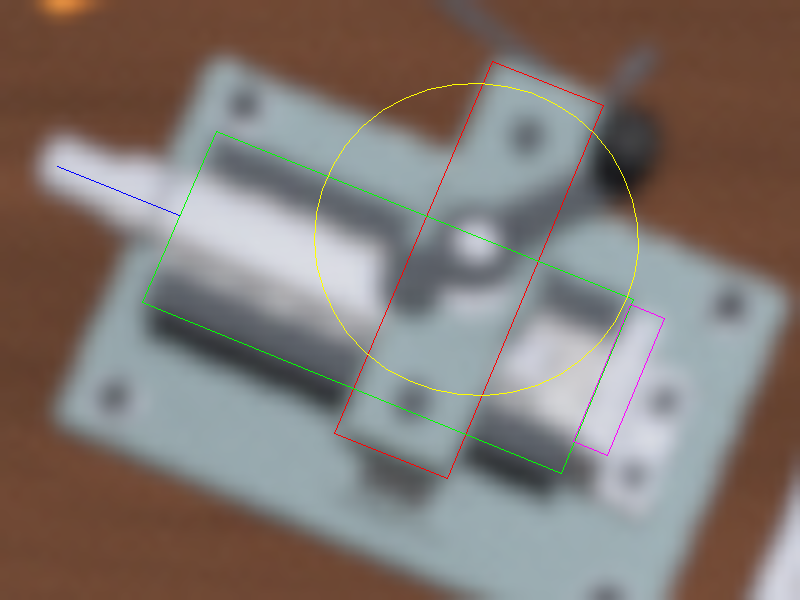

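The overlays agree with the pictures to about 1 px (2–3 mm). The hub dot lies on the screw axis and the knob is at radius 49 mm. Next I push the shaft.

```bash
cat >> h.py <<'E'
p=np.load('fix.npy')
def Fw(l):
    c,s=np.cos(p[2]),np.sin(p[2]);return np.array([p[0]+c*l[0]-s*l[1],p[1]+s*l[0]+c*l[1],l[2]])
xf=np.array([np.cos(p[2]),np.sin(p[2]),0]);yf=np.array([-xf[1],xf[0],0])
def down(a): # tool x at world angle a
    return np.array([0,np.cos(a/2),np.sin(a/2),0])
E
python3 - <<'E'
from rig import bot
from h import *
for a in (p[2],p[2]+np.pi):
    for l in [(-.18,0,.2),(-.18,0,.06),(-.13,0,.06)]:
        print(a,bot.ik(Fw(l),down(a)))
    q=down(a)
for k in range(8):
    a=p[2]+k*np.pi/4
    print(k,bot.ik(Fw((.03,.037,.18)),down(a)))
E
```

```text
-1.935282501625462 None
-1.935282501625462 None
-1.935282501625462 None
1.2063101519643311 [ 9.18473768e-02  1.37586852e-01  1.51435679e+00 -4.44089210e-16
  1.48964902e+00  4.56333552e-01]
1.2063101519643311 [ 9.18473768e-02  2.56554522e-01  1.64436242e+00 -4.44089210e-16
  1.24067571e+00  4.56333552e-01]
1.2063101519643311 [ 1.36996065e-02  1.95730461e-01  1.71520537e+00 -4.44089210e-16
  1.23065683e+00  3.78185781e-01]
0 None
1 [-2.77996605e-01  4.19338621e-02  1.65257739e+00 -4.44089210e-16
  1.44708140e+00  2.44268406e+00]
2 [-2.77996605e-01  4.19338621e-02  1.65257739e+00 -4.44089210e-16
  1.44708140e+00  1.65728590e+00]
3 [-2.77996605e-01  4.19338621e-02  1.65257739e+00 -4.44089210e-16
  1.44708140e+00  8.71887733e-01]
4 [-2.77996605e-01  4.19338621e-02  1.65257739e+00 -4.44089210e-16
  1.44708140e+00  8.64895700e-02]
5 [-2.77996605e-01  4.19338621e-02  1.65257739e+00 -4.44089210e-16
  1.44708140e+00 -6.98908593e-01]
6 [-2.77996605e-01  4.19338621e-02  1.65257739e+00 -4.44089210e-16
  1.44708140e+00 -1.48430676e+00]
7 [-2.77996605e-01  4.19338621e-02  1.65257739e+00 -4.44089210e-16
  1.44708140e+00 -2.26970492e+00]
```

Run:
```python
from rig import bot
from h import *
q=down(p[2]+np.pi)
bot.move_to(Fw((-.185,0,.2)),q)
bot.grip(0)
bot.movel(Fw((-.175,0,.058)),v=.15)
bot.dwell(.1);s=bot.get_state();print(s['time_s'],s['eef_pos'],Fw((-.175,0,.058)),s['contact_force'],s['opening'])
c=bot.camera('scene');cv2.imwrite('pics/s1.png',cv2.resize(c['img'][190:280,170:290,::-1],(800,600),interpolation=cv2.INTER_CUBIC))
```

```text
4.7583 [0.58933039 0.10123036 0.05950377] [0.58821344 0.10108765 0.058     ] [-0.17551594  0.87350982  0.3146581 ] 0.0004941736092928429
```

View pics/s1.png

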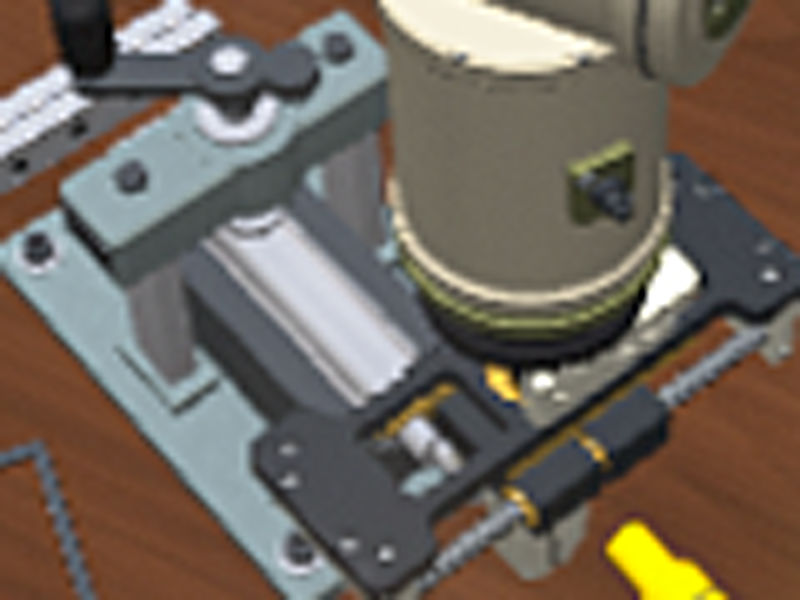

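The journal shows through the gripper's body, with the shut fingers behind its face at (545,540). I'll push in small steps and log the force.

Run:
```python
from rig import bot
from h import *
base=bot.get_state()['contact_force']
x=-.175;pk=0;log=[]
step=.0015
fr=[]
while x<-.125:
    x+=step
    bot.movel(Fw((x,0,.058)),v=.02)
    s=bot.get_state();F=-(s['contact_force']-base)@xf
    ax=(s['eef_pos']-Fw((0,0,0)))@xf
    log.append((round(x*1e3,1),round(ax*1e3,1),round(F,1)))
    if F>1.2: step=.0007; 
    if F>1.2: fr.append(F)
    if len(fr)>5 and F>np.median(fr[-25:-1])+5: break
    if F>20: break
    if s['time_s']>20: break
print(log);s=bot.get_state();print(s['time_s'],s['contact_force']-base)
```

```text
[(-173.5, np.float64(-173.5), np.float64(-0.2)), (-172.0, np.float64(-171.9), np.float64(-1.1)), (-170.5, np.float64(-170.4), np.float64(-0.9)), (-169.0, np.float64(-168.9), np.float64(-1.7)), (-167.5, np.float64(-167.4), np.float64(-0.2)), (-166.0, np.float64(-165.9), np.float64(-1.6)), (-164.5, np.float64(-164.4), np.float64(-1.4)), (-163.0, np.float64(-162.9), np.float64(-0.7)), (-161.5, np.float64(-161.4), np.float64(-0.1)), (-160.0, np.float64(-159.9), np.float64(-1.0)), (-158.5, np.float64(-158.4), np.float64(0.0)), (-157.0, np.float64(-156.9), np.float64(-0.7)), (-155.5, np.float64(-155.4), np.float64(-0.9)), (-154.0, np.float64(-154.2), np.float64(1.0)), (-152.5, np.float64(-152.6), np.float64(2.4)), (-151.8, np.float64(-151.9), np.float64(2.3)), (-151.1, np.float64(-151.1), np.float64(2.5)), (-150.4, np.float64(-150.3), np.float64(2.5)), (-149.7, np.float64(-149.7), np.float64(2.8)), (-149.0, np.float64(-148.9), np.float64(2.2)), (-148.3, np.float64(-148.3), np.float64(2.2)), (-147.6, np.float64(-147.5), np.float64(2.8)), (-146.9, np.float64(-146.8), np.float64(3.3)), (-146.2, np.float64(-146.1), np.float64(2.5)), (-145.5, np.float64(-145.5), np.float64(3.0)), (-144.8, np.float64(-144.8), np.float64(3.3)), (-144.1, np.float64(-144.0), np.float64(2.7)), (-143.4, np.float64(-143.4), np.float64(2.5)), (-142.7, np.float64(-142.7), np.float64(3.4)), (-142.0, np.float64(-141.9), np.float64(3.4)), (-141.3, np.float64(-141.3), np.float64(3.0)), (-140.6, np.float64(-140.6), np.float64(3.4)), (-139.9, np.float64(-139.9), np.float64(2.7)), (-139.2, np.float64(-139.2), np.float64(3.9)), (-138.5, np.float64(-138.5), np.float64(3.2)), (-137.8, np.float64(-137.9), np.float64(4.0)), (-137.1, np.float64(-137.9), np.float64(6.8)), (-136.4, np.float64(-137.8), np.float64(10.4))]
14.3083 [ 1.41845283 10.58467016 -1.6933734 ]
```

The shaft is home. It stalled at about 10 N against 3–3.5 N of sliding friction, after roughly 16 mm of travel, and the TCP agrees with the home position to under 1 mm. Now I back off and grasp the knob.

Run:
```python
from rig import bot
from h import *
q=down(p[2]+np.pi)
bot.movel(Fw((-.15,0,.060)),v=.1)
bot.movel(Fw((-.155,0,.26)),v=.3)
th=np.arctan2(.0370,.0325)
k=Fw((.05*np.cos(th),.05*np.sin(th),.25))
bot.move_to(k,q)
bot.grip(.05)
k[2]=.181
bot.movel(k,v=.12)
bot.dwell(.1);s=bot.get_state();np.save('base.npy',s['contact_force']);print(s['time_s'],s['eef_pos'],k,s['contact_force'])
for n,b in (('scene',(170,275,150,290)),('top',(120,210,220,340))):
    c=bot.camera(n);cv2.imwrite(f'pics/{n}2.png',cv2.resize(c['img'][b[0]:b[1],b[2]:b[3],::-1],(800,600),interpolation=cv2.INTER_CUBIC))
```

```text
17.9667 [ 0.54994848 -0.10687763  0.18235141] [ 0.54916695 -0.10663654  0.181     ] [ 0.47854871 -0.52366657  0.41890782]
```

View pics/scene2.png

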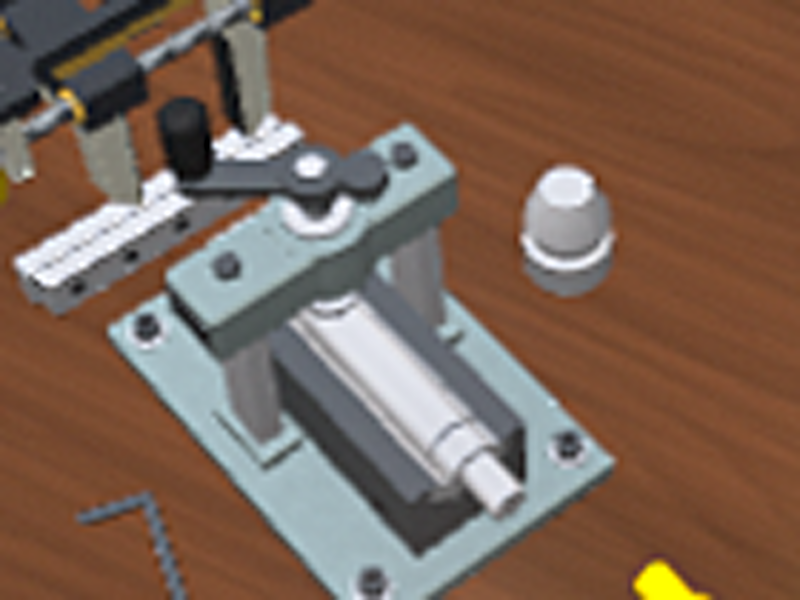

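View pics/top2.png

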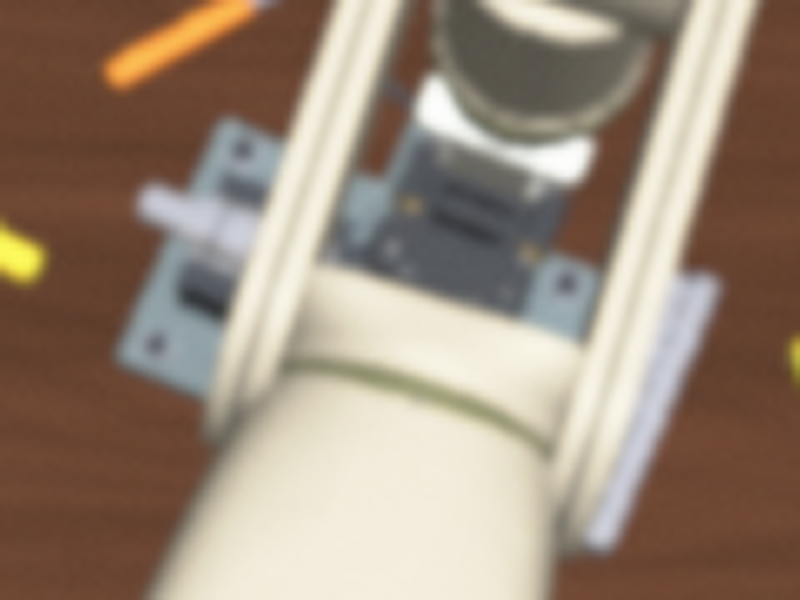

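In the scene view the fingers straddle the knob at (185,140): the tips are at about (125,198) and (255,142), so their midpoint is on the knob axis. I'll grip and begin winding.

Run:
```python
from rig import bot
from h import *
import json
base=np.load('base.npy')
bot.grip(.015)
s=bot.get_state();print('grip',s['time_s'],s['opening'],s['eef_pos'],s['contact_force']-base)
off=np.zeros(3)
th=np.arctan2(.0370,.0325);z=.181;n=0
cor=np.zeros(2) # centre correction, world
d=np.radians(12)
for i in range(12):
    th-=d;t0=bot.get_state()['time_s']
    P=Fw((.05*np.cos(th),.05*np.sin(th),z));P[:2]+=cor
    bot.movel(P,v=.06)
    s=bot.get_state();F=s['contact_force']-base
    a=th+p[2];er=np.array([np.cos(a),np.sin(a)]);et=np.array([np.sin(a),-np.cos(a)])
    z+=np.clip(.00012*F[2],-.0005,.0005)
    print(round(s['time_s']-t0,2),round(np.degrees(th)),'r %.1f t %.1f z %.1f'%(F[:2]@er,F[:2]@et,F[2]),'zc %.4f'%z,np.round((s['eef_pos']-P)*1e3,1),round(s['opening'],4))
    if np.abs(F[:2]).max()>25 or abs(F[2])>15: print('STOP');break
json.dump(dict(th=th,z=z),open('st.json','w'));print(s['time_s'])
c=bot.camera('scene');cv2.imwrite('pics/s3.png',cv2.resize(c['img'][170:275,150:290,::-1],(800,600),interpolation=cv2.INTER_CUBIC))
```

```text
grip 18.6417 0.021550721710821456 [ 0.54888204 -0.10646622  0.18097903] [-3.13559915  2.15974881  1.40701435]
0.32 37 r -0.3 t 3.1 z -0.9 zc 0.1809 [-0.7 -0.5 -0.1] 0.0216
0.32 25 r 4.4 t 2.1 z -2.1 zc 0.1806 [-0.6 -0.7 -0.2] 0.0213
0.33 13 r 7.2 t 1.7 z -2.3 zc 0.1804 [-0.6 -1.1 -0.1] 0.0214
0.32 1 r 9.0 t 1.4 z -0.6 zc 0.1803 [-0.9 -1.4 -0.1] 0.0213
0.32 -11 r 11.9 t 1.1 z 0.1 zc 0.1803 [-1.5 -1.4 -0.2] 0.0213
0.32 -23 r 12.6 t 1.4 z 2.0 zc 0.1805 [-2.1 -1.2 -0.4] 0.0216
0.32 -35 r 13.1 t 2.1 z 0.7 zc 0.1806 [-2.6 -0.7 -0.9] 0.0215
0.33 -47 r 12.1 t 1.5 z 0.7 zc 0.1807 [-2.8  0.  -1.2] 0.0215
0.32 -59 r 11.1 t 1.5 z -1.3 zc 0.1806 [-2.7  0.7 -1.4] 0.0212
0.32 -71 r 9.1 t 2.5 z -3.0 zc 0.1802 [-2.4  1.2 -1.5] 0.0213
0.32 -83 r 7.2 t 1.9 z -3.2 zc 0.1798 [-1.9  1.5 -1.3] 0.0214
0.32 -95 r 6.2 t 2.8 z -5.7 zc 0.1793 [-1.2  1.4 -1.1] 0.0212
22.5417
```

View pics/s3.png

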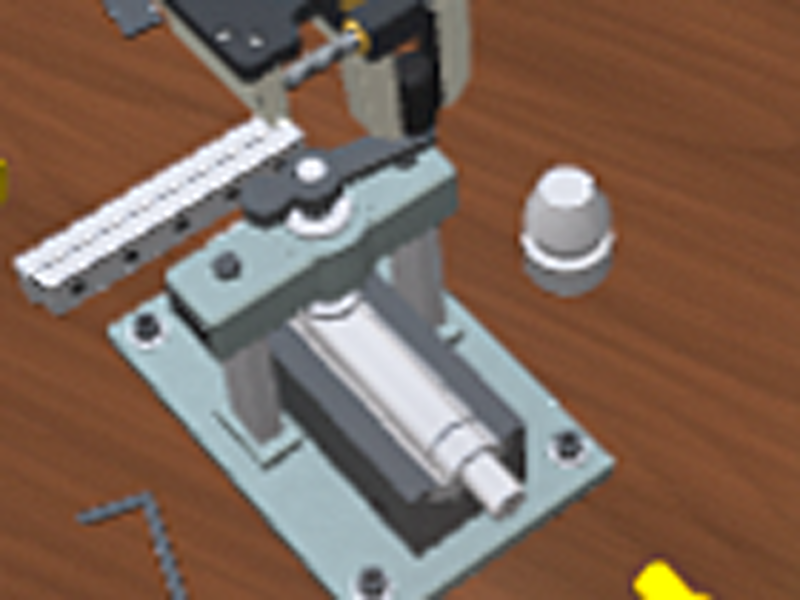

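The crank turns and sinks as expected. Radial forces up to 13 N show that my centre is a few mm off, so I'll refit the circle to the logged positions. Then I wind on, watching the knob height for the foot bearing and the tab area for change.

```bash
cat > wind.py <<'E'
from rig import bot
from h import *
import json
base=np.load('base.npy')
tabq=[(x,y,.1275) for x in(-.008,0,.008) for y in(.071,.076,.081,.085)]
def tabcol(c):
    uv=np.round(proj(c,[Fw(l) for l in tabq])).astype(int)
    return np.mean([c['img'][v,u].astype(float) for u,v in uv],0)
def crop(c,name):
    cv2.imwrite(name,cv2.resize(c['img'][170:275,150:290,::-1],(800,600),interpolation=cv2.INTER_CUBIC))
def wind(deg,dstep,v,cam=True,gain=.00018,tmax=58,zstall=None):
    st=json.load(open('st.json'));th,z=st['th'],st['z'];C=np.array(st['C']);tot=st.get('tot',144);ims=[];Z=[];ref=None
    for i in range(int(round(deg/dstep))):
        th-=np.radians(dstep);tot+=dstep
        a=th+p[2];er=np.array([np.cos(a),np.sin(a)]);et=np.array([np.sin(a),-np.cos(a)])
        P=np.r_[C+.05*er,z]
        bot.movel(P,v=v)
        s=bot.get_state();F=s['contact_force']-base
        z+=np.clip(gain*F[2],-.0006,.0006)
        # slow centre adaptation by radial force
        C=C+.00004*(F[:2]@er)*er
        col=None
        if cam:
            c=bot.camera('scene');col=tabcol(c);ims.append(c['img'][185:265,160:270,::-1])
            ref=col if ref is None else ref
        Z.append(s['eef_pos'][2])
        print('%5.2f tot %d th %d r %.1f t %.1f z %.1f zc %.4f ez %.4f'%(s['time_s'],tot,np.degrees(th),F[:2]@er,F[:2]@et,F[2],z,Z[-1]),None if col is None else col.astype(int))
        json.dump(dict(th=th,z=z,C=C.tolist(),tot=tot),open('st.json','w'))
        if np.abs(F[:2]).max()>25 or abs(F[2])>15 or s['time_s']>tmax: print('STOP');break
        n=int(round(36/dstep))
        if zstall and len(Z)>n+1 and Z[-1-n]-Z[-1]<zstall: print('ZSTALL');break
        if cam and np.abs(col-ref).max()>45: print('TAB?');break
    return ims
def montage(ims,name,cols=4):
    ims=ims[-16:]
    t=[cv2.resize(i,(200,145)) for i in ims]
    while len(t)%cols:t.append(t[-1]*0)
    cv2.imwrite(name,np.vstack([np.hstack(t[k:k+cols]) for k in range(0,len(t),cols)]))
E
python3 - <<'E'
from wind import *
ths=np.arange(1,13)*-12+np.degrees(np.arctan2(.0370,.0325))
dev=np.array([[-.7,-.5],[-.6,-.7],[-.6,-1.1],[-.9,-1.4],[-1.5,-1.4],[-2.1,-1.2],[-2.6,-.7],[-2.8,0],[-2.7,.7],[-2.4,1.2],[-1.9,1.5],[-1.2,1.4]])*1e-3
Q=np.array([Fw((.05*np.cos(np.radians(t)),.05*np.sin(np.radians(t)),0))[:2]for t in ths])+dev
r=least_squares(lambda c:np.linalg.norm(Q-c,axis=1)-.05,p[:2]);print(r.x,r.x-p[:2],np.round(r.fun*1e3,2))
r2=least_squares(lambda c:np.linalg.norm(Q-c[:2],axis=1)-c[2],[*p[:2],.05]);print(r2.x)
st=json.load(open('st.json'));st['C']=r.x.tolist()
print(bot.get_state()['eef_pos'])
v=bot.get_state()['eef_pos'][:2]-r.x;print('th now',np.degrees(np.arctan2(v[1],v[0])-p[2]),np.degrees(st['th']))
st['th']=float((np.arctan2(v[1],v[0])-p[2]+np.pi)%(2*np.pi)-np.pi);json.dump(st,open('st.json','w'))
E
```

```text
[ 0.52336916 -0.06329938] [-0.00246216 -0.00088329] [ 0.14 -0.02 -0.02 -0.03 -0.06 -0.02  0.01 -0.01 -0.01  0.06  0.1  -0.06]
[ 0.52345739 -0.06322673  0.05009186]
[ 0.47966148 -0.03902363  0.17866558]
th now 261.8352240562153 -95.29537255792292
```

Run:
```python
from wind import *
ims=wind(216,18,.09,zstall=.00025)
montage(ims,'pics/m1.png')
```

```text
22.92 tot 162 th -116 r -1.8 t 2.5 z -12.1 zc 0.1787 ez 0.1784 [136 151 158]
23.29 tot 180 th -134 r -1.8 t 1.9 z -13.9 zc 0.1781 ez 0.1782 [135 148 156]
23.67 tot 198 th -152 r -1.7 t 1.3 z -12.7 zc 0.1775 ez 0.1779 [134 147 154]
24.04 tot 216 th -170 r -1.4 t 1.1 z -11.2 zc 0.1769 ez 0.1776 [133 147 154]
24.42 tot 234 th -188 r -3.0 t 1.6 z -8.8 zc 0.1763 ez 0.1772 [133 147 154]
24.79 tot 252 th -206 r -4.5 t 0.9 z -4.9 zc 0.1757 ez 0.1768 [133 147 154]
25.17 tot 270 th -224 r -5.3 t 1.3 z -1.6 zc 0.1754 ez 0.1765 [133 147 154]
25.54 tot 288 th -242 r -5.4 t 2.1 z -2.1 zc 0.1751 ez 0.1761 [134 147 153]
25.92 tot 306 th -260 r -4.9 t 1.4 z 2.4 zc 0.1755 ez 0.1759 [134 148 155]
26.29 tot 324 th -278 r -5.1 t 0.9 z -0.1 zc 0.1755 ez 0.1759 [136 150 157]
26.67 tot 342 th -296 r -2.6 t 1.4 z 0.7 zc 0.1756 ez 0.1758 [137 151 158]
ZSTALL
```

View pics/m1.png

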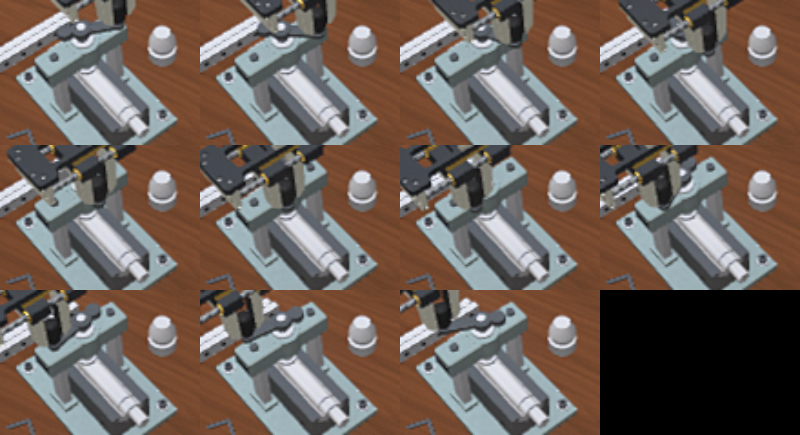

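The tab end stays in view throughout (grey plate behind it, tab still in). The knob stopped sinking at about 300° total, so the foot is bearing. I expect the pop some 150° later, so I go on in 9° steps and stop at the first colour change.

Run:
```python
from wind import *
ims=wind(153,9,.06,gain=.00015)
montage(ims,'pics/m2.png')
crop(bot.camera('scene'),'pics/s4.png')
```

```text
27.00 tot 351 th -305 r -1.4 t 0.6 z 0.5 zc 0.1757 ez 0.1758 [138 152 159]
27.33 tot 360 th -314 r -0.7 t 0.1 z 0.3 zc 0.1757 ez 0.1758 [138 152 159]
27.67 tot 369 th -323 r 0.1 t 1.2 z 0.8 zc 0.1758 ez 0.1757 [139 153 161]
28.00 tot 378 th -332 r 0.8 t 1.2 z -0.6 zc 0.1758 ez 0.1758 [139 154 161]
28.33 tot 387 th -341 r 1.1 t 1.2 z -0.1 zc 0.1757 ez 0.1758 [140 154 161]
28.67 tot 396 th -350 r -0.4 t 1.9 z 1.1 zc 0.1759 ez 0.1757 [140 154 161]
29.00 tot 405 th -359 r -0.9 t 2.1 z -0.9 zc 0.1758 ez 0.1757 [140 154 162]
29.33 tot 414 th -368 r -2.2 t 2.4 z -0.7 zc 0.1757 ez 0.1757 [140 155 162]
29.67 tot 423 th -377 r -0.3 t 1.5 z -2.2 zc 0.1753 ez 0.1757 [140 155 162]
30.00 tot 432 th -386 r -1.4 t 2.3 z 1.7 zc 0.1756 ez 0.1756 [245 213  80]
TAB?
```

View pics/s4.png

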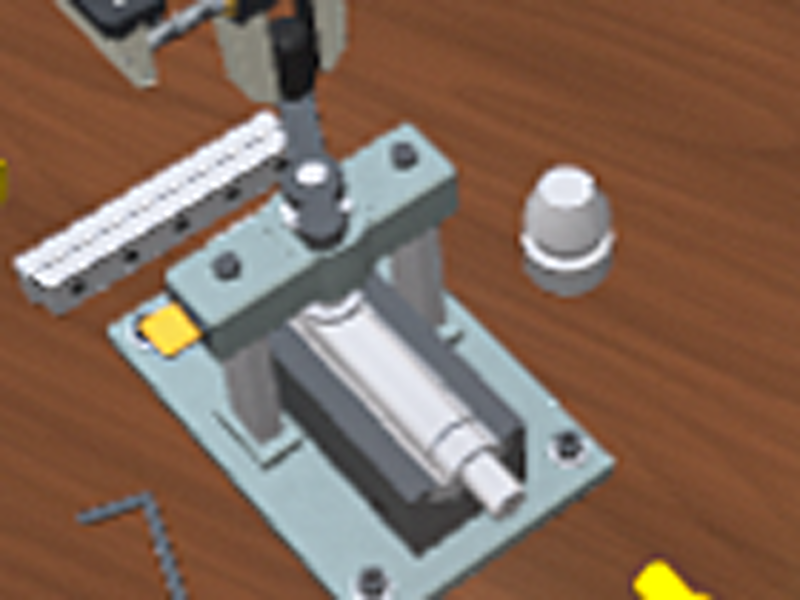

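The tab is out (yellow at (170,330)) and the crank stopped within 9° of the pop. Now I release and lift clear.

Run:
```python
from wind import *
bot.dwell(.3)
bot.grip(.05)
e=bot.get_state()['eef_pos'];bot.movel([e[0],e[1],.30],v=.15)
bot.dwell(.3);s=bot.get_state();print(s['time_s'],s['eef_pos'],s['contact_force']-base)
c=bot.camera('scene');print(tabcol(c));crop(c,'pics/s5.png')
pf=proj(c,Fw((-.130,0,.064)))[0];print('front home px in crop',(pf-[150,170]+.5)*800/140)
```

```text
32.3583 [ 0.48553332 -0.09756924  0.29928814] [ 0.10604602 -0.13856319 -0.36273722]
[248.41666667 223.91666667  87.25      ]
front home px in crop [506.69693324 506.64331496]
```

View pics/s5.png

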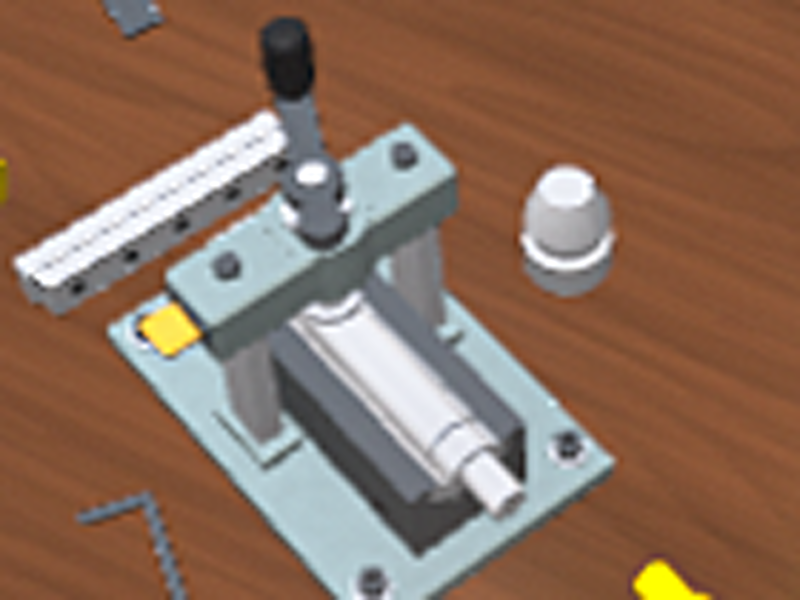

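The tab is still out at (170,330) and the hand is clear of the crank. The shaft end face is at about (510,500), against a predicted home position of (507,507), which is within measuring error, and nothing else has moved. I'm handing in.

Run:
```python
from rig import bot
print(bot.hand_in())
```

```text
the job is handed in; nothing more can be done
None
```

The shaft is home against the stop and clamped with the tab out, and I handed the job in at about 32 s of the 64 s allowed. `hand_in` gives no verdict, so I don't know the score.

- **Shaft:** I pushed it about 16 mm with the shut fingers. Sliding took 2–4 N, then the push force rose to about 10 N when the shaft met the stop. The finger position there matched the expected home position to under 1 mm.
- **Winding:** I gripped the knob and turned the crank clockwise about 430° in small steps. The knob stopped sinking at about 300°, which I took as the foot bearing on the shaft. I kept the vertical hand force within about 2 N from then on.
- **Tab:** It popped out about 130° after that, and I stopped within 9° of it. I then let go and lifted clear.

**Last checks:**
- The tab stands out in the picture, and there is no force on the tool.
- The shaft's front face is within about 1 px (2–3 mm) of its predicted home spot. That picture alone cannot prove the 2 mm limit.
- The collet chuck, parallels and hex key show no movement in the last picture. The other bystanders were outside that crop, but the robot did not go near them.

**What disagreed:**
- My first estimate of the screw axis was 2.6 mm off. That gave up to 13 N of sideways force on the knob until I corrected it.
- The hand also pulled up with up to about 14 N for part of the free winding, but this had faded before the foot bore.

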